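# Bench-test the microwave's roller-lever door switch

### The job

The door switches of the stripped microwave oven are on their steel strip in the small vice. Check the one with the roller: press its roller lever down slowly just until it clicks, keep it at the click for about two seconds without pressing on towards the end of its travel, then let go so that it springs right back up. Leave the other switch, with the plain lever, alone and do not disturb the screwdriver, screw tray and meter lying about.

Things in the scene. Friction and masses are not known exactly. Their poses are not given: they have to be found in the camera images.
- roller_top (a point): top of the free-turning steel roller (10 mm diameter, 7.5 mm wide) at the free end of the roller switch's lever: press straight down here; 165 mm above the worktop at rest; rides down with the lever, drifting 3 mm outward. All else within 60 mm of it lies lower (housing top 136 mm, strip 131 mm, lever). Axes at rest: x along the roller's axle, y level, from the lever's hinge to the roller, z up.
- roller_lever (a joint): lever angle, rad: 0 at rest, grows as pressed. The switch clicks at 0.135 (roller 6.7 mm below rest); from there to 0.21 (10.5 mm) is properly pressed, beyond 0.225 (11.3 mm) is overtravel, end stop at 0.27 (13.6 mm). A spring returns it to 0: pushing down on the roller takes 1.5 N at first, rising evenly to 3.5 N at the click, 4.6 N at 11 mm and 5.3 N at the stop.
- roller_switch: dark plastic housing of the roller switch, 49 (its y) x 17.5 (x) x 24 mm (z), on the near face of the strip, at either end of it; origin at the centre of its underside, 112 mm above the worktop. Its lever is hinged above the -y end and rises towards +y, to the roller, 52 mm from the hinge and 27 mm towards +y of the origin.
- plain_lever (a joint): angle of the plain switch's lever, rad: the same switch and spring at the other end of the strip, 124 mm away, but its lever is a bare steel blade without a roller. To be left at 0.
- plain_switch: housing of the plain-lever switch; same size, origin and directions as the roller switch. Its bare lever's tip is 34 mm towards +y of the origin, 155 mm above the worktop.
- vice: small dark grey vice on a round black suction base 128 mm across, fixed to the worktop; origin at the base's centre. Its jaws (70 mm wide, top 97 mm above the worktop) hold an upright sheet-steel strip, 200 mm long along y, with a switch at y = +62 and at y = -62 mm. A clamping screw with a cross handle sticks out 72 mm towards -x, 80 mm up.
- screwdriver: screwdriver, 190 mm long, 26 mm thick, lying loose beyond the vice; origin under its middle.
- screw_tray: small steel tray of screws, 100 x 75 x 22 mm, loose beside the vice; origin under its centre.
- meter: hand multimeter, 150 x 78 x 45 mm, lying loose to the left; origin under its centre.

How it is judged:
On the way:
1. the roller lever is pressed to its click (0.135 rad or more) but not into overtravel, and kept there for 1.5 s (value of joint roller_lever between 0.13 and 0.225 rad), for 1.5 s.
At the end, for the whole second after the job is handed in: The roller lever was pressed to its click and held there for at least 1.5 s, never beyond 0.225 rad (11 mm down), and has been let go: it is back up within 0.03 rad (1.5 mm) of rest, and so is the plain lever; the screwdriver, screw tray and meter have not been moved more than 30 mm (value of joint each of roller_lever, plain_lever below 0.03 rad and velocity of joint roller_lever below 0.05 rad/s); the robot touches nothing.
It fails at once if the roller lever is pressed into overtravel, beyond 0.225 rad (about 11 mm down) (value of joint roller_lever above 0.225 rad).
It fails at once if the plain lever is pressed by more than 0.08 rad (4 mm) (value of joint plain_lever above 0.08 rad).
It fails at once if the screwdriver, screw tray or meter is moved by more than 30 mm (distance of any of screwdriver, screw_tray, meter from where it was at the start of the episode above 0.03 m).
It also fails if it takes over 38 s, if anything falls off the work surface, if the arm or the gripper's body presses on something with over 40 N, if the wrist force passes 120 N, or if a joint passes its speed limit or range.

### The arm

A 6-joint arm with a two-finger parallel gripper is mounted at the origin on the work surface. World frame = base frame: x ahead of the robot, y to its left, z up, the work surface at z = 0. Lengths are in m, angles in rad, forces in N, time in s.
With the tool pointing down it reaches from about 0.225 to 0.875 m from the base axis. Payload 3.4 kg.
Tool frame: the origin (TCP) lies between the finger pads; the fingertips stand 8 mm ahead of it and the grasp point (between the pads) lies 11 mm behind it; z points along the fingers, y is the line along which they close (so a half turn about z gives the same grasp; the last joint's range is limited). The gripper opens to 85 mm and grips with 20 to 120 N. Pads are 22 mm wide; open, the fingers measure 114 mm over their backs; the gripper's body (76 mm by 85 mm) begins 54 mm behind the grasp point. The pads swing forward as they close: fully open they stand 13 mm farther back than shut.
Start: joints at [-1.339, 0.276, 1.505, -0, 1.361, -0.121], TCP at [0.199, -0.54, 0.239] pointing down, gripper open.
Joint ranges: [-2.89, 2.89], [-0.75, 2.08], [0.22, 2.7], [-1.18, 4.32], [0.11, 2.71], [-2.7, 2.7]. Speed limits (rad/s): [2.57, 2.57, 3.14, 3.14, 3.14, 3.14].

### API

Orientations are given as a unit quaternion [w, x, y, z].
In Python, from rig import manip gives the robot as it stands.
- The arm moves only by the tool move_arm, never from a script. Its argument "deltas" is a list that holds one entry, the list of rows, each a list of 5 numbers: the shift along the tool's x, y, z normalised to -1 to 1, where 1 is 80 cm, then the turn about the tool's z normalised to -1 to 1, where 1 is 120 degrees, then the closure, from -1 (fully open) to 1 (shut). In form: [[[tx, ty, tz, twist, grip], ...]]. A call has 1 to 12 rows; each row is the pose to reach, as a shift and turn from the pose commanded when the call began, along the tool's axes at that moment; what a row does not reach only later rows make up. A row lasts 1/10 s, in which the tool goes at most 50 mm and 8.59 degrees, less where a joint would pass 70% of its speed; a pose out of reach is approached as far as the arm can. A call with a number of a shift or a turn outside -1 to 1 is refused whole. A call with a gripper value outside its range is refused whole. The fingers move at their own pace and stop on an object; "squeeze" is the grip in N (left out, the last holds). Time passes only in rows, so rows that repeat a pose let the fingers close. It gives the time, the measured TCP pose, the force, the opening and the grip force at its end, in the units of the state.
- manip.get_state(): the state, without advancing time (a new reading comes with each control period).
- manip.get_image(name): name is "scene" or "top"; returns the picture (480x640x3 uint8, red, green, blue); there is no depth.
- manip.camera_params(name): a dict with "fx", "fy", "cx", "cy" (pixels), "R" (3x3) and "t" (3): a world point X has camera coordinates R X + t. Camera axes: x right, y down, z forward; pixel columns grow to the right and rows downward; lengths in m; the calibration is good to about 2 mm. A picture is of the moment at which its call begins. camera_params takes no time and is no camera call.
- manip.sign_off(): hands the job in; it is judged then, once.
The state is a dict: "clock": time; "qpos": joint angles; "qd": joint speeds; "effort": joint torques, N m; "position": TCP position; "ee_rot": TCP orientation; "contact_force": force on the tool from outside, world axes, zero at the start; "moment": the same for the moment, N m; "width": finger opening in m; "gripper_force": force on a finger pad.
Only numpy, scipy, OpenCV 4.12 (cv2) and the standard library are available. Lean on these libraries where they do the work, as an engineer would, in place of code of your own. Each camera call takes 0.05 s, during which the arm holds its last target. There are 200 camera calls.

## Working session

There is one attempt and no reset: what is moved stays moved. The work goes in short steps, Python scripts to look and compute and a tool call to move; the robot and the scene stay as the last step left them, time stands still between calls to the robot, and variables do not carry over. Pictures are saved under pics/ and viewed, at most 10 in all, crops included, and the job is handed in when it is done.

Besides the shell and the picture viewer there is one more tool, called after "Emit:" as name([rows], argument=value, ...), one row to a line, values as JSON. move_arm: Moves the arm, as the interface text tells. Scaled input: -1 to 1 covers 80 cm each way for a shift and 120 degrees each way for a turn. Its arguments: {"type":"object","properties":{"deltas":{"type":"array","items":{"type":"array","items":{"type":"array","items":{"type":"number","minimum":-1,"maximum":1}}}},"squeeze":{"type":"number"}},"required":["deltas"]}

```bash
mkdir -p pics
python3 - <<'E'
from rig import manip
import cv2
for n in("scene","top"):
    im=manip.get_image(n); cv2.imwrite(f"pics/{n}0.png",im[:,:,::-1])
    p=manip.camera_params(n); print(n,p)
s=manip.get_state();print(s)
E
```

```text
scene {'fx': 601.010929172524, 'fy': 601.010929172524, 'cx': 304.6941735839888, 'cy': 235.31795175116434, 'R': array([[-0.79314354,  0.60898457, -0.0078185 ],
       [ 0.39522202,  0.50488627, -0.7673913 ],
       [-0.46338201, -0.61174149, -0.6411314 ]]), 't': array([ 0.39144838, -0.1714618 ,  1.41310626])}
top {'fx': 528.2009550381412, 'fy': 528.2009550381412, 'cx': 322.24620414846135, 'cy': 241.89148821432244, 'R': array([[-0.02802436, -0.99948547, -0.01560217],
       [-0.98306073,  0.03038528, -0.18074382],
       [ 0.1811249 ,  0.01027265, -0.98340645]]), 't': array([0.130784  , 0.59397534, 1.0205722 ])}
{'clock': 0.1, 'qpos': array([-1.33901305e+00,  2.76562964e-01,  1.50600058e+00,  1.63422321e-05,
        1.36071366e+00, -1.21035494e-01]), 'qd': array([ 0.00084486, -0.0011629 , -0.00193446, -0.00197682, -0.0018031 ,
        0.00068118]), 'effort': array([ 2.15711138e-03, -4.17696941e+01, -2.46404332e+01, -1.08411084e-04,
        5.81532033e-03,  1.12789607e-05]), 'position': array([ 0.19856383, -0.53914205,  0.23851078]), 'ee_rot': array([-8.41427741e-04,  9.84480126e-01,  1.75494078e-01, -3.86385190e-05]), 'contact_force': array([0.1322544 , 0.40302929, 0.44643721]), 'moment': array([ 0.00316836,  0.01585502, -0.02418589]), 'gripper_force': 0.0, 'width': 0.08546748265231038}
```

View pics/scene0.png

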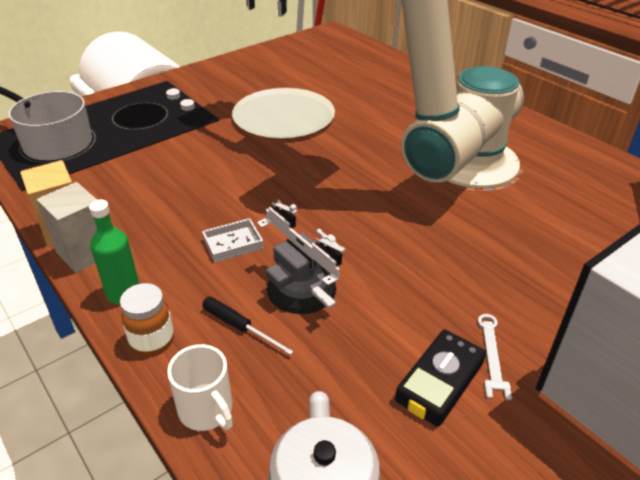

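View pics/top0.png

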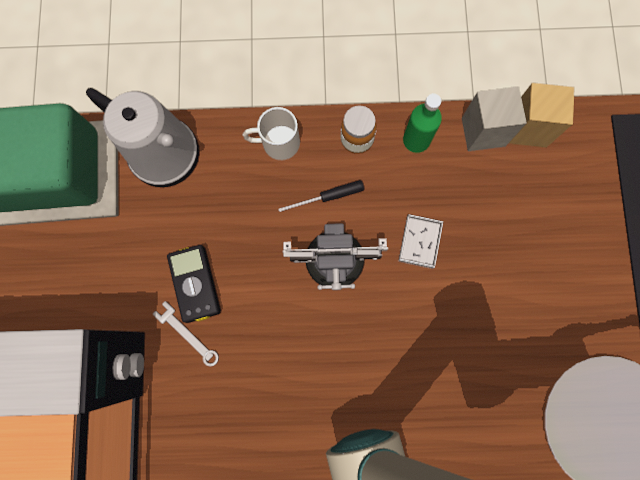

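The vice is near top (335,255) and scene (300,265), with switches at both strip ends. The tray is to its right, the screwdriver is beyond it, and the meter is to the left. I'll zoom in to tell the switches apart.

Run:
```python
import cv2,numpy as np
a=cv2.imread("pics/top0.png")[220:300,270:400]; b=cv2.imread("pics/scene0.png")[190:310,250:350]
cv2.imwrite("pics/ct.png",cv2.resize(a,None,fx=6,fy=6,interpolation=cv2.INTER_CUBIC))
cv2.imwrite("pics/cs.png",cv2.resize(b,None,fx=5,fy=5,interpolation=cv2.INTER_CUBIC))
```

```text
(no output)
```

View pics/ct.png

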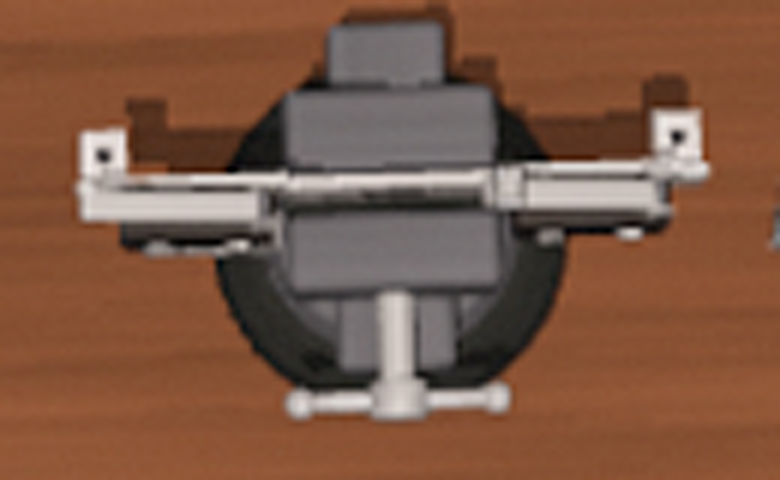

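View pics/cs.png

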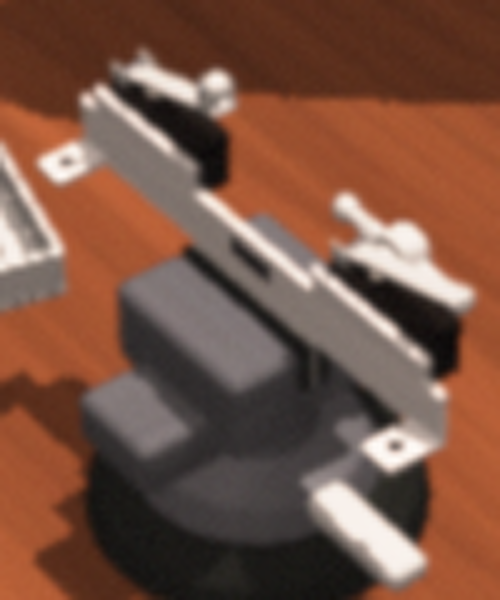

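```bash
cat > h.py <<'E'
import numpy as np
from rig import manip
P={n:manip.camera_params(n) for n in("scene","top")}
def ray(n,u,v):
    p=P[n];d=p["R"].T@[(u-p["cx"])/p["fx"],(v-p["cy"])/p["fy"],1]
    return -p["R"].T@p["t"],d/np.linalg.norm(d)
def plane(n,u,v,z):
    c,d=ray(n,u,v);return c+d*(z-c[2])/d[2]
def tri(a,b):
    (c1,d1),(c2,d2)=ray("top",*a),ray("scene",*b)
    s=np.linalg.lstsq(np.c_[d1,-d2],c2-c1,rcond=None)[0]
    p,q=c1+s[0]*d1,c2+s[1]*d2;return (p+q)/2,np.linalg.norm(p-q)
def proj(n,X):
    p=P[n];c=p["R"]@X+p["t"];return c[0]/c[2]*p["fx"]+p["cx"],c[1]/c[2]*p["fy"]+p["cy"]
E
python3 - <<'E'
from h import *
T=lambda u,v:(270+(u+.5)/6-.5,220+(v+.5)/6-.5)
S=lambda u,v:(250+(u+.5)/5-.5,190+(v+.5)/5-.5)
r3=lambda x:np.round(x,4)
print("roller tri",tri(T(509,188),S(217,90)))
print("roller planes",r3(plane("top",*T(509,188),.163)),r3(plane("scene",*S(217,90),.160)))
print("plain tip",tri(T(82,205),S(470,296)),r3(plane("top",*T(82,205),.155)),r3(plane("scene",*S(470,296),.155)))
print("strip tabs",tri(T(104,155),S(396,446)),tri(T(677,136),S(68,162)))
for a in[(300,404),(497,397)]:print("handle",r3(plane("top",*T(*a),.08)))
E
```

```text
roller tri (array([0.55910497, 0.05422606, 0.16143339]), np.float64(0.0009052157709472213))
roller planes [0.5592 0.054  0.163 ] [0.5577 0.0531 0.16  ]
plain tip (array([0.55813367, 0.18477827, 0.15823155]), np.float64(0.001590276123563743)) [0.5592 0.1845 0.155 ] [0.5551 0.1826 0.155 ]
strip tabs (array([0.58333056, 0.18151224, 0.10555053]), np.float64(0.0003467200256717143)) (array([ 0.58375073, -0.00353271,  0.10602591]), np.float64(0.0003815792021907757))
handle [0.5035 0.1207 0.08  ]
handle [0.5039 0.0564 0.08  ]
```

The roller switch is at the -y end of the strip. The roller top is at about (0.5585, 0.054), and the plain tip is 131 mm away, as expected. I'll move over it at the present height with the gripper shut.

Emit:
move_arm([
  [[0.2261,-0.1801,0,0,1],[0.2261,-0.1801,0,0,1],[0.2261,-0.1801,0,0,1],[0.2261,-0.1801,0,0,1],[0.4523,-0.3602,0,0,1],[0.4523,-0.3602,0,0,1],[0.4523,-0.3602,0,0,1],[0.4523,-0.3602,0,0,1],[0.4523,-0.3602,0,0,1],[0.4523,-0.3602,0,0,1],[0.4523,-0.3602,0,0,1],[0.4523,-0.3602,0,0,1]],
])

```text
clock: 1.3
position: [0.4381, -0.1449, 0.239]
ee_rot: [0.0, 0.984, 0.176, -0.001]
contact_force: [-0.5, 0.1, 0.4]
width: 0.0001
gripper_force: 0.0
```

Emit:
move_arm([
  [[0.227,-0.181,0,0,1],[0.227,-0.181,0,0,1],[0.227,-0.181,0,0,1],[0.227,-0.181,0,0,1],[0.227,-0.181,0,0,1],[0.227,-0.181,0,0,1],[0.227,-0.181,0,0,1],[0.227,-0.181,0,0,1],[0.227,-0.181,0.03,0,1],[0.227,-0.181,0.05,0,1],[0.227,-0.181,0.05,0,1],[0.227,-0.181,0.05,0,1]],
])

```text
clock: 2.5
position: [0.5588, 0.0531, 0.1997]
ee_rot: [0.0, 0.985, 0.175, -0.0]
contact_force: [-0.2, 0.4, 0.9]
width: -0.0001
gripper_force: 0.0
```

Run:
```python
from h import *
import cv2
s=manip.get_state();print(s["position"],s["contact_force"])
a=manip.get_image("top")[200:290,300:420,::-1];b=manip.get_image("scene")[120:240,240:340,::-1]
print(proj("scene",s["position"]+[0,0,-.008]),proj("top",s["position"]))
f=lambda i,w:cv2.resize(i,w,interpolation=cv2.INTER_CUBIC)
cv2.imwrite("pics/c2.png",np.hstack([f(a,(400,300)),np.zeros((300,10,3),np.uint8),f(b,(360,432))[:300]*1]) if 0 else np.hstack([f(b,(480,576)),np.vstack([f(a,(320,240)),np.zeros((336,320,3),np.uint8)])]))
```

```text
[0.5587779  0.05308312 0.19970478] [-0.20094844  0.42770646  0.89792879]
(np.float64(292.10905333724526), np.float64(192.6356577963429)) (np.float64(355.87600654050925), np.float64(247.6988335430288))
```

View pics/c2.png

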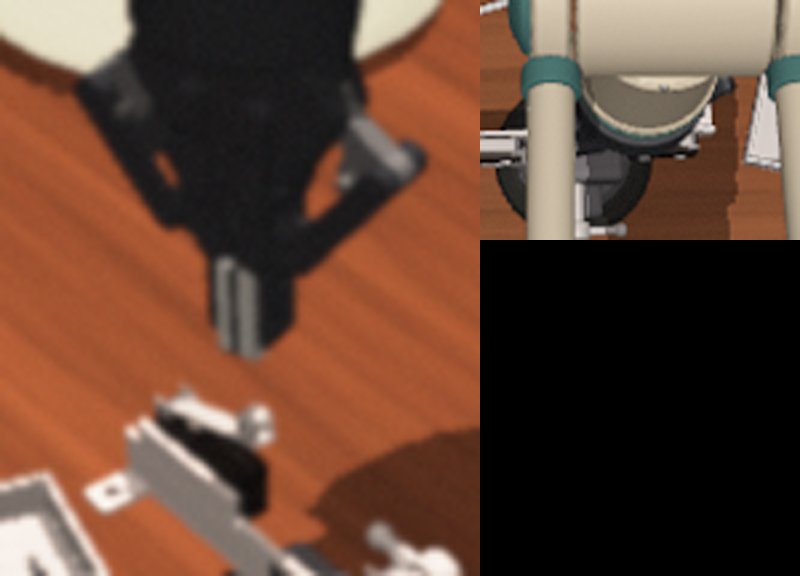

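The fingertips are straight above the roller: tip at crop (250,350), roller at (258,422). Next I'll descend to just above contact.

Emit:
move_arm([
  [[0,-0.001,0.008,0,1],[0,-0.001,0.016,0,1],[0,-0.001,0.022,0,1],[0,-0.001,0.026,0,1],[0,-0.001,0.026,0,1],[0,-0.001,0.026,0,1]],
])

```text
clock: 3.2
position: [0.5588, 0.0553, 0.1784]
ee_rot: [0.0, 0.984, 0.176, -0.0]
contact_force: [0.2, 0.1, 0.3]
width: -0.0
gripper_force: 0.0
```

Emit:
move_arm([
  [[0,0,0.00125,0,1],[0,0,0.0025,0,1],[0,0,0.0025,0,1]],
])

```text
clock: 3.5
position: [0.5588, 0.0552, 0.1765]
ee_rot: [0.0, 0.984, 0.175, -0.0]
contact_force: [-0.5, -0.6, 0.1]
width: -0.0001
gripper_force: 0.0
```

Emit:
move_arm([
  [[0,0,0.00125,0,1],[0,0,0.0025,0,1],[0,0,0.0025,0,1]],
])

```text
clock: 3.8
position: [0.5587, 0.0552, 0.1743]
ee_rot: [0.0, 0.984, 0.175, -0.0]
contact_force: [-0.5, -0.2, -0.1]
width: 0.0003
gripper_force: 0.0
```

Emit:
move_arm([
  [[0,0,0.00125,0,1],[0,0,0.0025,0,1],[0,0,0.0025,0,1]],
])

```text
clock: 4.1
position: [0.5589, 0.0552, 0.1726]
ee_rot: [0.0, 0.984, 0.175, 0.0]
contact_force: [-0.5, -0.3, 2.2]
width: 0.0001
gripper_force: 0.7
```

Contact is at about TCP z 0.173, as predicted. I'll continue slowly.

Emit:
move_arm([
  [[0,0,0.00125,0,1],[0,0,0.0025,0,1],[0,0,0.00375,0,1],[0,0,0.00375,0,1],[0,0,0.00375,0,1]],
])

```text
clock: 4.6
position: [0.5589, 0.0552, 0.1696]
ee_rot: [0.0, 0.984, 0.176, 0.0]
contact_force: [-0.7, 0.0, 1.6]
width: 0.0001
gripper_force: 1.2
```

Emit:
move_arm([
  [[0,0,0.00125,0,1],[0,0,0.0025,0,1],[0,0,0.0025,0,1],[0,0,0.0025,0,1]],
])

```text
clock: 5.0
position: [0.5589, 0.0552, 0.1675]
ee_rot: [0.0, 0.984, 0.175, 0.0]
contact_force: [-0.5, -0.7, 3.1]
width: -0.0
gripper_force: 1.5
```

Run:
```python
from h import *
L=[]
for i in range(6):
    manip.get_image("scene"); s=manip.get_state(); L.append([*s["position"],*s["contact_force"]])
print(np.mean(L,0).round(4),np.std(L,0).round(4),s["clock"])
```

```text
[ 0.5589  0.0552  0.1676 -0.1746  0.159   3.0736] [0.     0.     0.     0.1452 0.5603 0.3991] 5.3
```

Force (3.07 N) and position agree on a depth of about 5.3 mm. Going 3 mm further gives about 8.4 mm, the middle of the good band. I'll hold there.

Emit:
move_arm([
  [[0,0,0.0006,0,1],[0,0,0.0012,0,1],[0,0,0.0018,0,1],[0,0,0.0024,0,1],[0,0,0.003,0,1],[0,0,0.0036,0,1],[0,0,0.0036,0,1]],
])

```text
clock: 6.0
position: [0.5589, 0.0552, 0.1646]
ee_rot: [0.0, 0.984, 0.176, 0.0]
contact_force: [-0.6, -0.3, 2.6]
width: 0.0
gripper_force: 1.9
```

Run:
```python
from h import *
L=[]
for i in range(12):
    manip.get_image("scene"); s=manip.get_state(); L.append([*s["position"],*s["contact_force"]])
print(np.mean(L,0).round(4),np.std(L,0).round(4),s["clock"])
```

```text
[0.5588 0.0552 0.1646 0.1002 0.1877 3.6656] [0.     0.     0.     0.3893 0.562  0.4059] 6.6
```

Estimates are 8.4 mm from position and 7.3 mm from force, both past the click. I'll add 0.5 mm for margin and hold 2 s.

Emit:
move_arm([
  [[0,0,0.0006,0,1],[0,0,0.0006,0,1],[0,0,0.0006,0,1],[0,0,0.0006,0,1],[0,0,0.0006,0,1],[0,0,0.0006,0,1],[0,0,0.0006,0,1],[0,0,0.0006,0,1],[0,0,0.0006,0,1],[0,0,0.0006,0,1],[0,0,0.0006,0,1],[0,0,0.0006,0,1]],
])

```text
clock: 7.8
position: [0.5588, 0.0552, 0.1641]
ee_rot: [0.0, 0.984, 0.175, 0.0]
contact_force: [0.9, 0.7, 4.1]
width: -0.0002
gripper_force: 1.9
```

Run:
```python
from h import *
import cv2
L=[]
for i in range(16):
    im=manip.get_image("scene"); s=manip.get_state(); L.append([*s["position"],*s["contact_force"]])
print(np.mean(L,0).round(4),s["clock"])
a=cv2.imread("pics/scene0.png")[190:240,260:330];b=im[190:240,260:330,::-1]
cv2.imwrite("pics/c3.png",cv2.resize(np.hstack([a,b]),None,fx=5.5,fy=5.5,interpolation=cv2.INTER_CUBIC))
```

```text
[0.5588 0.0552 0.1641 0.5491 0.3062 4.0319] 8.6
```

View pics/c3.png

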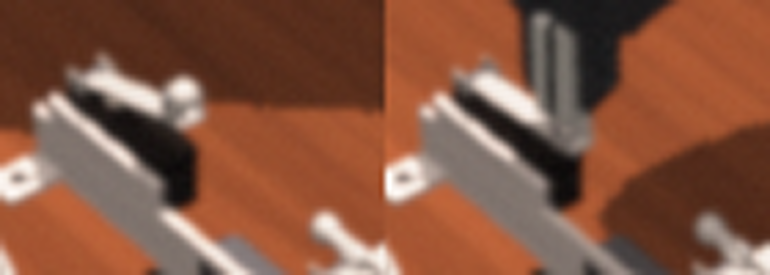

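The lever is visibly pressed: the roller has dropped from crop (183,100) to about (575-385=190,133). The force of 4.03 N gives about 8.8 mm, and it has been held for over 2 s. I'll release slowly and retreat upward.

Emit:
move_arm([
  [[0,0,-0.002,0,1],[0,0,-0.004,0,1],[0,0,-0.006,0,1],[0,0,-0.008,0,1],[0,0,-0.01,0,1],[0,0,-0.012,0,1],[0,0,-0.03,0,1],[0,0,-0.06,0,1],[0,0,-0.1,0,1],[0,0,-0.1,0,1],[0,0,-0.1,0,1],[0,0,-0.1,0,1]],
])

```text
clock: 9.8
position: [0.5576, 0.0552, 0.2427]
ee_rot: [-0.0, 0.984, 0.175, -0.002]
contact_force: [0.2, 0.1, -0.2]
width: 0.0002
gripper_force: 0.0
```

Run:
```python
from h import *
import cv2
im=manip.get_image("scene"); s=manip.get_state(); print(s["position"],s["contact_force"],s["clock"])
a=cv2.imread("pics/scene0.png")[190:280,260:350];b=im[190:280,260:350,::-1]
cv2.imwrite("pics/c4.png",cv2.resize(np.hstack([a,b]),None,fx=4.4,fy=4.4,interpolation=cv2.INTER_CUBIC))
```

```text
[0.55765638 0.05524882 0.24255369] [-0.31780065 -0.1482519  -0.20081028] 9.85
```

View pics/c4.png

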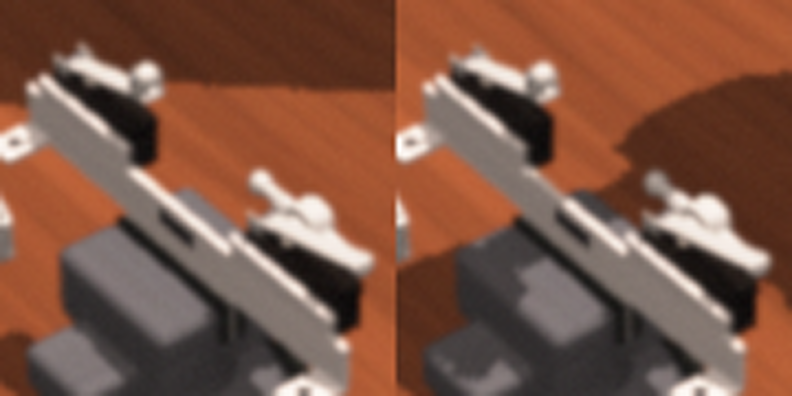

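The roller is back at its rest position: crop (147,78) before, (543-396=147,78) now. The plain lever is unchanged.

```bash
python3 -c "
from rig import manip
print(manip.sign_off())"
```

```text
the job is handed in; nothing more can be done
None
```

I pressed the roller switch about 8–9 mm, just past its click and short of overtravel, held it there for over 2 s, and let it spring fully back; the plain switch and loose items were not touched, and the job is handed in (no verdict was shown).

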